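# Unstack the storage pots onto their coasters

## Task

Four lidded storage pots stand in one stack on the worktop. Take the stack apart from the top down, one pot at a time, and set each pot upright, flat in the recess of the dark wooden coaster that matches it in shape and size (small round, six-sided, large round, square), before you take the next one. Keep the pots upright all the time, and do not shove or knock over the salt shaker or the egg timer.

Things in the scene. Friction and masses are not known exactly. Their poses are not given: they have to be found in the camera images.
- square_pot: White jar with a pale wooden lid, flat top, straight sides, plain solid closed body (lid fixed). Origin: centre of its underside, z up. Square, 68 x 68 mm, 44 mm high; its x and y axes are square to its sides. Bottom of the stack, on the worktop at the start.
- large_round_pot: White jar with a pale wooden lid, flat top, straight sides, plain solid closed body (lid fixed). Origin: centre of its underside, z up. Round, 58 mm in diameter, 42 mm high. Second from below at the start, on the square pot.
- hex_pot: White jar with a pale wooden lid, flat top, straight sides, plain solid closed body (lid fixed). Origin: centre of its underside, z up. Regular six-sided, 44 mm across flats (51 mm across corners), 40 mm high; one flat faces its +x and one its -x. Third from below at the start, on the large round pot.
- small_round_pot: White jar with a pale wooden lid, flat top, straight sides, plain solid closed body (lid fixed). Origin: centre of its underside, z up. Round, 32 mm in diameter, 38 mm high. Top of the stack at the start, on the six-sided pot.
- square_coaster: Fixed dark wooden coaster, 12 mm high, with a recess whose floor is 5 mm above the worktop inside a raised rim 6 mm wide. Origin: centre of its underside (on the worktop), z up. Square, recess 80 x 80 mm, 92 mm outside; its x and y axes are square to its sides.
- large_round_coaster: Fixed dark wooden coaster, 12 mm high, with a recess whose floor is 5 mm above the worktop inside a raised rim 6 mm wide. Origin: centre of its underside (on the worktop), z up. Round, recess 70 mm in diameter, 82 mm outside.
- hex_coaster: Fixed dark wooden coaster, 12 mm high, with a recess whose floor is 5 mm above the worktop inside a raised rim 6 mm wide. Origin: centre of its underside (on the worktop), z up. Regular six-sided, recess 56 mm across flats, 68 mm outside; one flat faces its +x and one its -x.
- small_round_coaster: Fixed dark wooden coaster, 12 mm high, with a recess whose floor is 5 mm above the worktop inside a raised rim 6 mm wide. Origin: centre of its underside (on the worktop), z up. Round, recess 44 mm in diameter, 56 mm outside.
- salt_shaker: Loose salt shaker, 44 mm in diameter, 90 mm high, standing among the coasters; not part of the job. Origin: centre of its underside, z up.
- egg_timer: Loose cream egg timer, 59 mm in diameter, 52 mm high, standing beside the coasters; not part of the job. Origin: centre of its underside, z up.
Mind the look-alikes: they are no part of the job. Leave any red or turquoise look-alike of the small_round_pot alone.

How it is judged:
By the outcome, as a careful person would: the job done as asked, in the order asked, and still so for the second after the job is handed in, with the robot touching nothing.
It also fails if it takes over 115 s, if anything falls off the work surface, if the arm or the gripper's body presses on something with over 40 N, if the wrist force passes 120 N, or if a joint passes its speed limit or range.

## Robot

A 7-joint arm with a two-finger parallel gripper is mounted at the origin on a cart in front of the work surface, level with it; the furniture and walls round the work are solid. World frame = base frame: x ahead of the robot, y to its left, z up, the work surface at z = 0. Lengths are in m, angles in rad, forces in N, time in s.
With the tool pointing down it reaches from about 0.35 to 0.9 m from the base axis. Payload 8.1 kg.
Tool frame: the origin (TCP) lies on the centre line of the jaws, within the pads' length; the fingertips stand r.finger_overhang ahead of it and the grasp point (between the pads) lies 5 mm behind it (r.finger_overhang is the distance from the TCP to the fingertips, in m); z points along the fingers, y is the line along which they close (so a half turn about z gives the same grasp; the last joint's range is limited). The gripper opens to 85 mm and grips with 20 to 120 N. Pads are 22 mm wide; open, the fingers measure 114 mm over their backs; the gripper's body (76 mm by 85 mm) begins 54 mm behind the grasp point. The pads swing forward as they close: fully open they stand 13 mm farther back than shut.
Start: joints at [1.077, 0.434, 0.025, 1.573, -0.012, 1.134, -0.075], TCP at [0.238, -0.578, 0.245] pointing down, gripper open.
Joint ranges: [-2.62, 2.62], [-0.44, 2.09], [-1.27, 1.32], [0.08, 2.57], [-1.32, 4.46], [0.12, 2], [-2.74, 2.74]. Speed limits (rad/s): [2.22, 2.22, 3.01, 3.01, 3.14, 3.14, 3.14].

## Interface

Orientations are given as a 3x3 rotation matrix whose columns are the frame's x, y, z axes.
In Python, from plant import r gives the robot as it stands.
- The arm moves only by the shell command python3 -m pendant 'ROWS' [OPENING]. ROWS is JSON, a list of rows, each a list of 2 entries, a list of its own where there are three numbers: the shift along the tool's x, y, z normalised to -1 to 1, where 1 is 300 mm, then the turn, a rotation vector about the tool's x, y, z normalised to -1 to 1, where 1 is 90 degrees. A call has 1 to 12 rows; each row is the pose to reach, as a shift and turn from the pose commanded when the call began, along the tool's axes at that moment; what a row does not reach only later rows make up. A row lasts 1/10 s, in which the tool goes at most 50 mm and 8.59 degrees, less where a joint would pass 70% of its speed; a pose out of reach is approached as far as the arm can. A call with a number of a shift or a turn outside -1 to 1 is refused whole. A call with a gripper value outside its range is refused whole. OPENING is the opening, from -1 (shut) to 1 (fully open), set as the call begins (- or left out, the last holds). The fingers move at their own pace and stop on an object; the grip force is fixed at half the most. Time passes only in rows, so rows that repeat a pose let the fingers close. It gives the time, the measured TCP pose, the force, the opening and the grip force at its end, in the units of the state.
- r.state(): the state, without advancing time (a new reading comes with each control period).
- r.read_camera(name): name is "side" or "top" or "wrist"; returns a dict with "color" (420x560x3 uint8, red, green, blue), "fx", "fy", "cx", "cy" (pixels), "k1" (the pictures are not rectified: a ray, as slopes to the right and down, at radius r is drawn at 1 + k1 r^2 times it, then the intrinsics apply), "R" (3x3) and "t" (3): a world point X has camera coordinates R X + t. Camera axes: x right, y down, z forward; pixel columns grow to the right and rows downward; lengths in m; the calibration is good to about 2 mm. A picture is of the moment at which its call begins. There is no depth.
- r.hand_in(): hands the job in; it is judged then, once.
The state is a dict: "time": time; "joints": joint angles; "qvel": joint speeds; "effort": joint torques, N m; "position": TCP position; "orientation": TCP orientation; "wrist_force": force on the tool from outside, world axes, zero at the start; "ft_torque": the same for the moment, N m; "gripper_width": opening from 0.0 (shut) to 1.0 (fully open); "grasp_force": force on a finger pad.
Only numpy, scipy, OpenCV 4.12 (cv2) and the standard library are available. Lean on these libraries where they do the work, as an engineer would, in place of code of your own. Each camera call takes 0.05 s, during which the arm holds its last target. There are 200 camera calls.

## Working session

There is one attempt and no reset: what is moved stays moved. The work goes in short steps, Python scripts to look and compute and a shell command to move; the robot and the scene stay as the last step left them, time stands still between calls to the robot, and variables do not carry over. Pictures are saved under pics/ and viewed, at most 14 in all, crops included, and the job is handed in when it is done.

```bash
ls; mkdir -p pics; python3 - <<'E'
from plant import r
import cv2,json
s=r.state();print({k:s[k] for k in("time","position","orientation","gripper_width","wrist_force")},r.finger_overhang)
for n in("top","side","wrist"):
    d=r.read_camera(n);cv2.imwrite(f"pics/{n}0.png",d["color"][:,:,::-1])
    print(n,{k:(d[k].round(4).tolist() if hasattr(d[k],'round') and k in'Rt' else d[k]) for k in d if k!="color"})
E
```

```text
pics
{'time': 0.0, 'position': array([ 0.23783428, -0.57744943,  0.24451823]), 'orientation': array([[ 9.24643991e-01,  3.80831906e-01, -7.41136767e-04],
       [ 3.80832600e-01, -9.24642906e-01,  1.42352993e-03],
       [-1.43161238e-04, -1.59850744e-03, -9.99998712e-01]]), 'gripper_width': 1.0019312369235198, 'wrist_force': array([ 1.01523702,  0.63911506, -1.07181406])} 0.014
top {'fx': 382.2137436600054, 'fy': 382.2137436600054, 'cx': 274.7062092282921, 'cy': 214.4201163585474, 'k1': -0.040141276329403175, 'R': [[-0.4479, -0.8941, -0.005], [-0.8736, 0.4388, -0.2105], [0.1904, -0.0899, -0.9776]], 't': [0.2766, 0.4648, 1.0033]}
side {'fx': 441.4919595250985, 'fy': 441.4919595250985, 'cx': 285.11702626509356, 'cy': 214.01666954206314, 'k1': -0.05942739981280301, 'R': [[0.6191, 0.785, -0.0215], [0.3029, -0.264, -0.9157], [-0.7245, 0.5605, -0.4012]], 't': [-0.3378, -0.0697, 1.4854]}
wrist {'fx': 343.3516511257511, 'fy': 343.3516511257511, 'cx': 280.9150113265089, 'cy': 202.1575192294655, 'k1': -0.05516084319248318, 'R': [[0.381, -0.9246, -0.0008], [-0.8868, -0.3656, 0.2827], [-0.2617, -0.107, -0.9592]], 't': [-0.6242, -0.0377, 0.3775]}
```

View pics/top0.png

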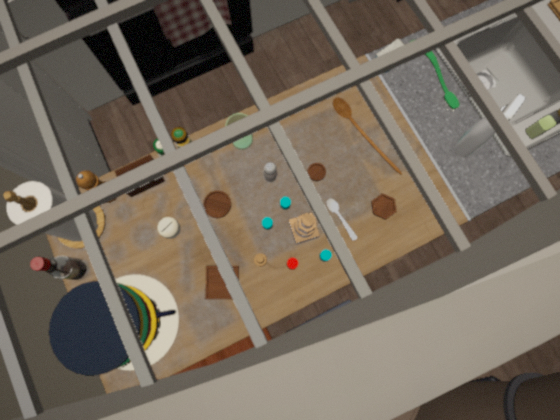

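View pics/side0.png

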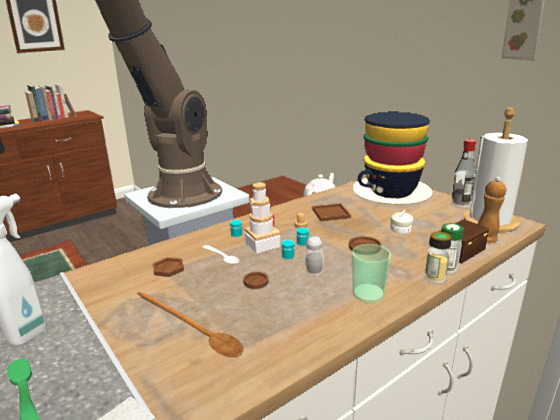

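The top view shows the stack at about (305,227). The coasters are large round (217,204), small round (316,172), hex (384,206) and square (222,282). The salt shaker is at (270,170) and the egg timer at (168,227). Red and turquoise look-alikes stand close to the stack. I'll enlarge for reading.

```bash
python3 - <<'E'
import cv2
a=cv2.imread("pics/top0.png")[150:310,190:410];cv2.imwrite("pics/topc.png",cv2.resize(a,None,fx=3.6,fy=3.6,interpolation=cv2.INTER_CUBIC))
a=cv2.imread("pics/side0.png")[175:300,140:420];cv2.imwrite("pics/sidec.png",cv2.resize(a,None,fx=2.8,fy=2.8,interpolation=cv2.INTER_CUBIC))
E
```

```text
(no output)
```

View pics/topc.png

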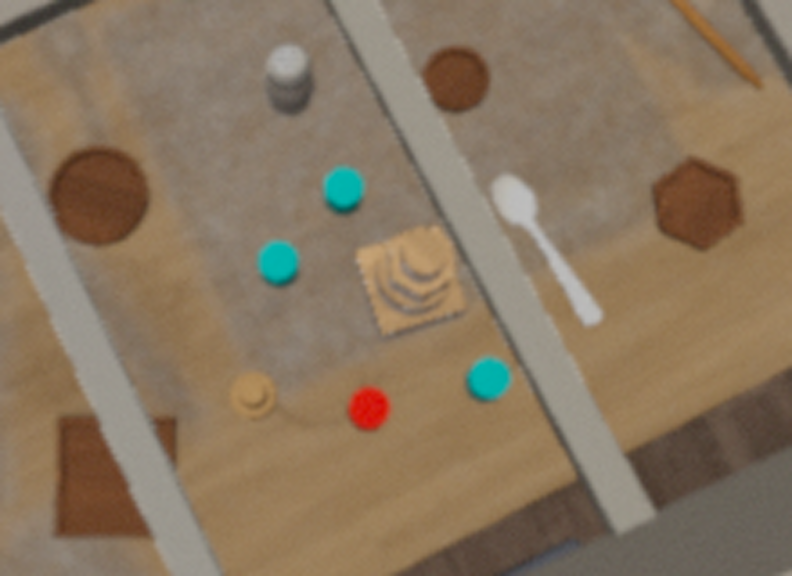

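View pics/sidec.png

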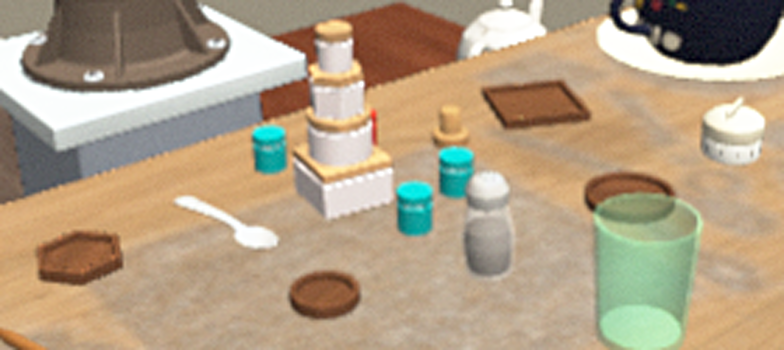

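View pics/wrist0.png

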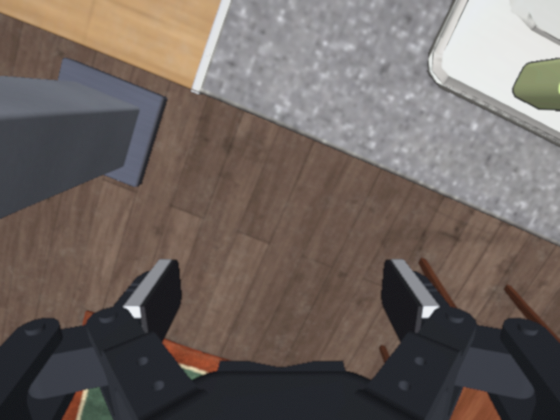

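The crops show the stack lid top at about (424,250) in topc and (335,29) in sidec. The coasters show clearly in both views, except that beams hide part of the square coaster from the top. Next I triangulate.

```bash
cat > h.py <<'E'
import numpy as np,cv2
from plant import r
_c={}
def cam(n,fresh=False):
    if fresh or n not in _c:_c[n]=r.read_camera(n)
    return _c[n]
def ray(d,p):
    q=(np.array(p,float)-[d["cx"],d["cy"]])/[d["fx"],d["fy"]]; s=q.copy()
    for _ in range(20): s=q/(1+d["k1"]*(s@s))
    R=np.array(d["R"]);v=R.T@np.r_[s,1];return -R.T@np.array(d["t"]),v/np.linalg.norm(v)
def plane(d,p,z):
    c,v=ray(d,p);return c+v*(z-c[2])/v[2]
def tri(rays):
    A=sum(np.eye(3)-np.outer(v,v) for c,v in rays);b=sum((np.eye(3)-np.outer(v,v))@c for c,v in rays)
    X=np.linalg.solve(A,b);return X,max(np.linalg.norm((np.eye(3)-np.outer(v,v))@(X-c)) for c,v in rays)
def proj(d,X):
    x=np.array(d["R"])@X+np.array(d["t"]);s=x[:2]/x[2];s=s*(1+d["k1"]*(s@s));return s*[d["fx"],d["fy"]]+[d["cx"],d["cy"]]
def uc(u,o,s): return (np.array(u)+.5)/s-.5+np.array(o)
T=lambda u:uc(u,(190,150),3.6)
S=lambda u:uc(u,(140,175),2.8)
E
python3 - <<'E'
from h import *
np.set_printoptions(precision=4,suppress=True)
t,s=cam("top"),cam("side")
P=dict(small_lid=((424,250),(335,29)),LR=((99,195),(629,193)),SR=((456,79),(325,293)),HX=((698,203),(80,257)),SQ_a=((60,415),(590,114)),SQ_b=((60,415),(561,82)),SQ_c=((177,417),(510,126)),SQ=((116,477),(536,104)),salt_top=((289,55),(489,178)),tq1=((344,184),(414,189)),tq2=((279,258),(456,155)),tq3=((490,375),(270,133)),wood=((253,390),(450,112)))
for k,(a,b) in P.items():
    X,e=tri([ray(t,T(a)),ray(s,S(b))]);print(k,X,round(e,4),"top@12",plane(t,T(a),.012)[:2],"side@12",plane(s,S(b),.012)[:2])
print("timer",tri([ray(t,(168,227)),ray(s,(402,216))]))
print("red",plane(t,T((369,406)),.038))
print("sqcorners top",[plane(t,T(u),.012)[:2] for u in((60,415),(177,417),(55,535))],"side",[plane(s,S(u),.012)[:2] for u in((483,92),(561,82),(590,114),(510,126))])
print("hexcorners",[plane(t,T(u),.012)[:2] for u in((695,157),(742,190),(740,223),(703,249),(660,230),(655,187))])
print("sqpot top corners",[plane(t,T(u),.044)[:2] for u in((357,259),(436,226),(466,307),(385,335))],[plane(s,S(u),.044)[:2] for u in((294,166),(392,165),(328,184))])
E
```

```text
small_lid [ 0.4715 -0.0171  0.1615] 0.0003 top@12 [ 0.4929 -0.0419] side@12 [0.1284 0.217 ]
LR [0.6506 0.17   0.0088] 0.0006 top@12 [0.6493 0.1695] side@12 [0.6549 0.1659]
SR [ 0.6086 -0.1321  0.0067] 0.0004 top@12 [ 0.607  -0.1311] side@12 [ 0.616  -0.1365]
HX [ 0.4292 -0.2572  0.006 ] 0.0006 top@12 [ 0.4285 -0.2556] side@12 [ 0.4399 -0.2605]
SQ_a [0.5047 0.271  0.0082] 0.0005 top@12 [0.5038 0.2701] side@12 [0.5107 0.2654]
SQ_b [0.4912 0.2573 0.0456] 0.0111 top@12 [0.5038 0.2701] side@12 [0.4304 0.3036]
SQ_c [0.4649 0.1926 0.0041] 0.0033 top@12 [0.4618 0.1896] side@12 [0.4791 0.1838]
SQ [0.4429 0.253  0.0043] 0.0011 top@12 [0.4414 0.2513] side@12 [0.456  0.2417]
salt_top [ 0.6621 -0.0081  0.0872] 0.0001 top@12 [ 0.6865 -0.0189] side@12 [0.5514 0.0913]
tq1 [ 0.5638 -0.0061  0.0384] 0.0002 top@12 [ 0.5694 -0.0097] side@12 [0.5237 0.0255]
tq2 [0.5343 0.0656 0.0372] 0.0005 top@12 [0.5387 0.0635] side@12 [0.4946 0.0998]
tq3 [ 0.3816 -0.0369  0.0371] 0.001 top@12 [ 0.3821 -0.0418] side@12 [ 0.3349 -0.008 ]
wood [0.452  0.1282 0.0344] 0.0002 top@12 [0.4542 0.1279] side@12 [0.4131 0.161 ]
timer (array([0.6448, 0.3205, 0.0382]), np.float64(0.002252554873596678))
red [0.4014 0.0551 0.038 ]
sqcorners top [array([0.5038, 0.2701]), array([0.4618, 0.1896]), array([0.4227, 0.3115])] side [array([0.3957, 0.2216]), array([0.4304, 0.3036]), array([0.5107, 0.2654]), array([0.4791, 0.1838])]
hexcorners [array([ 0.4625, -0.2725]), array([ 0.4218, -0.2926]), array([ 0.3992, -0.2774]), array([ 0.3941, -0.2403]), array([ 0.423 , -0.2173]), array([ 0.4554, -0.2312])]
sqpot top corners [array([0.5051, 0.0125]), array([ 0.5009, -0.0537]), array([ 0.4347, -0.0447]), array([0.4433, 0.0202])] [array([ 0.4689, -0.0657]), array([0.5239, 0.0013]), array([ 0.5172, -0.0628])]
```

```bash
cat >> h.py <<'E'
from scipy.spatial.transform import Rotation as Ro
np.set_printoptions(precision=4,suppress=True)
def Rt(yaw):
    a=np.radians(yaw);x=np.array([np.cos(a),np.sin(a),0]);z=np.array([0,0,-1.]);return np.c_[x,np.cross(z,x),z]
def go(*wps,start=None):
    """wps: x,y,z,yawdeg -> each relative to the previous one (separate calls)"""
    s=r.state();p,R=(s["position"],s["orientation"]) if start is None else start
    for w in wps:
        q=np.array(w[:3]);Q=Rt(w[3])
        d=R.T@(q-p);v=Ro.from_matrix(R.T@Q).as_rotvec()
        n=max(np.linalg.norm(d)/.05,np.degrees(np.linalg.norm(v))/8.59)
        print(w,"shift",(d/.3).round(3).tolist(),"turn",(v/(np.pi/2)).round(3).tolist(),"rows",round(n,1));p,R=q,Q
def snap(name,fn=None,crop=None):
    d=cam(name,True)
    if fn:
        a=d["color"][:,:,::-1]
        cv2.imwrite("pics/"+fn,a)
    return d
E
python3 -c "
from h import *
go((.43,-.25,.30,-7.5),(.60,-.13,.3,-7.5),(.472,-.017,.32,-7.5),(.60,.17,.30,-7.5),(.45,.235,.3,-7.5))"
```

```text
(0.43, -0.25, 0.3, -7.5) shift [1.008, -0.766, -0.183] turn [-0.0, 0.0, 0.332] rows 7.7
(0.6, -0.13, 0.3, -7.5) shift [0.51, -0.471, 0.0] turn [0.0, 0.0, 0.0] rows 4.2
(0.472, -0.017, 0.32, -7.5) shift [-0.472, -0.318, -0.067] turn [0.0, 0.0, 0.0] rows 3.4
(0.6, 0.17, 0.3, -7.5) shift [0.342, -0.674, 0.067] turn [0.0, 0.0, 0.0] rows 4.5
(0.45, 0.235, 0.3, -7.5) shift [-0.524, -0.15, 0.0] turn [0.0, 0.0, 0.0] rows 3.3
```

```bash
python3 -m pendant '[[[1,-0.766,-0.183],[0,0,0.332]],[[1,-0.766,-0.183],[0,0,0.332]],[[1,-0.766,-0.183],[0,0,0.332]],[[1,-0.766,-0.183],[0,0,0.332]],[[1,-0.766,-0.183],[0,0,0.332]],[[1,-0.766,-0.183],[0,0,0.332]],[[1,-0.766,-0.183],[0,0,0.332]],[[1,-0.766,-0.183],[0,0,0.332]],[[1,-0.766,-0.183],[0,0,0.332]],[[1,-0.766,-0.183],[0,0,0.332]],[[1,-0.766,-0.183],[0,0,0.332]]]' && python3 -c "
from h import *
snap('wrist','w_hex.png');s=r.state();print(s['joints'],s['position'],s['qvel'])"
python3 -m pendant '[[[0.51,-0.471,0],[0,0,0]],[[0.51,-0.471,0],[0,0,0]],[[0.51,-0.471,0],[0,0,0]],[[0.51,-0.471,0],[0,0,0]],[[0.51,-0.471,0],[0,0,0]],[[0.51,-0.471,0],[0,0,0]],[[0.51,-0.471,0],[0,0,0]]]' && python3 -c "
from h import *
import pickle
d=snap('wrist','w_small.png');s=r.state();print(s['joints'],s['position'],s['orientation'])"
```

```text
time: 1.35
position: [0.4272, -0.2523, 0.3]
orientation: [[0.991, -0.132, -0.001], [-0.132, -0.991, -0.0], [-0.001, 0.0, -1.0]]
wrist_force: [-0.4, 0.2, 0.3]
gripper_width: 0.999
grasp_force: 0.0
[ 0.4686  0.1836 -0.0507  1.7921  0.0106  1.1666 -1.2894] [ 0.4271 -0.2524  0.3   ] [ 0.0075  0.0007 -0.0035 -0.0024 -0.002   0.0013 -0.0028]
time: 2.1
position: [0.597, -0.1331, 0.2997]
orientation: [[0.991, -0.133, -0.001], [-0.133, -0.991, -0.001], [-0.001, 0.001, -1.0]]
wrist_force: [-1.0, -0.5, 0.1]
gripper_width: 0.998
grasp_force: 0.0
[ 0.2163  0.3823 -0.1208  1.5171  0.0487  1.246  -1.6162] [ 0.5968 -0.1334  0.3   ] [[ 0.991  -0.1335 -0.001 ]
 [-0.1335 -0.991  -0.0011]
 [-0.0009  0.0012 -1.    ]]
```

View pics/w_hex.png

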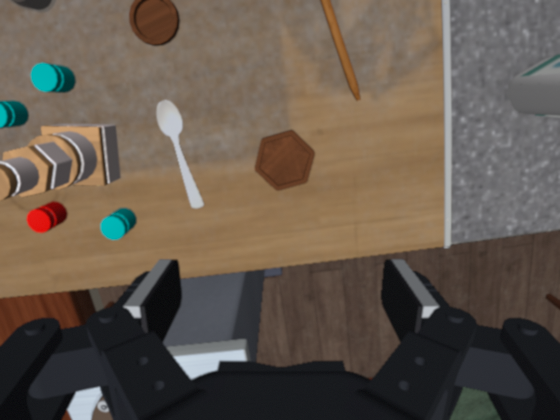

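The wrist view shows the hex coaster at (285,160), the small coaster at (155,20) and the stack on the left. I'll take the other views and fit outlines.

```bash
cat >> h.py <<'E'
import pickle
def shot(fn):
    d=cam("wrist",True);d["state"]=r.state();pickle.dump(d,open(f"pics/{fn}.pkl","wb"));cv2.imwrite(f"pics/{fn}.png",d["color"][:,:,::-1]);return d
E
python3 -c "
from h import *
shot('p_small')"
python3 -m pendant '[[[-0.472,-0.318,-0.067],[0,0,0]],[[-0.472,-0.318,-0.067],[0,0,0]],[[-0.472,-0.318,-0.067],[0,0,0]],[[-0.472,-0.318,-0.067],[0,0,0]],[[-0.472,-0.318,-0.067],[0,0,0]],[[-0.472,-0.318,-0.067],[0,0,0]]]' >/dev/null&& python3 -c "
from h import *
shot('p_stack')"
python3 -m pendant '[[[0.342,-0.674,0.067],[0,0,0]],[[0.342,-0.674,0.067],[0,0,0]],[[0.342,-0.674,0.067],[0,0,0]],[[0.342,-0.674,0.067],[0,0,0]],[[0.342,-0.674,0.067],[0,0,0]],[[0.342,-0.674,0.067],[0,0,0]],[[0.342,-0.674,0.067],[0,0,0]]]' >/dev/null&& python3 -c "
from h import *
shot('p_lr')"
python3 -m pendant '[[[-0.524,-0.15,0],[0,0,0]],[[-0.524,-0.15,0],[0,0,0]],[[-0.524,-0.15,0],[0,0,0]],[[-0.524,-0.15,0],[0,0,0]],[[-0.524,-0.15,0],[0,0,0]]]' && python3 -c "
from h import *
shot('p_sq');print(r.state()['joints'])
a=cv2.imread('pics/p_stack.png');b=cv2.imread('pics/p_sq.png')
c=cv2.imread('pics/p_lr.png');w=cv2.imread('pics/p_small.png')
m=np.vstack([np.hstack([w,a]),np.hstack([c,b])]);cv2.imwrite('pics/m.png',cv2.resize(m,(800,600),interpolation=cv2.INTER_AREA))"
```

```text
time: 4.1
position: [0.4467, 0.2339, 0.3011]
orientation: [[0.992, -0.129, 0.001], [-0.129, -0.992, -0.0], [0.001, -0.0, -1.0]]
wrist_force: [0.8, -0.1, 0.7]
gripper_width: 1.001
grasp_force: 0.0
[-0.3043  0.22   -0.3407  1.7533  0.0804  1.1804 -2.3706]
```

View pics/m.png

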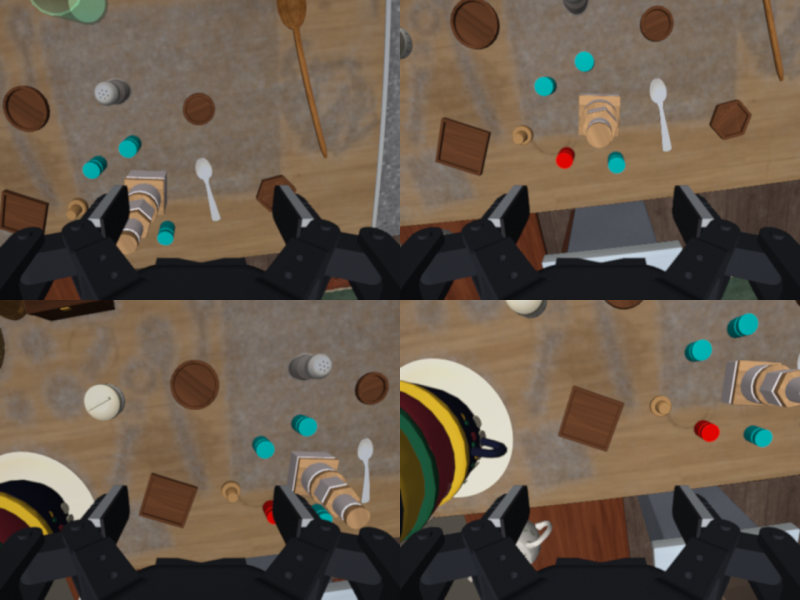

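View pics/p_stack.png

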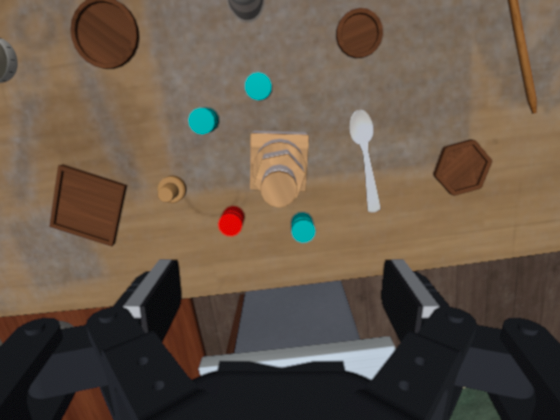

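The tiles show all four coasters unobstructed, along with the shaker, timer and bowl stack. In p_stack the small lid is at (279,188), the hex coaster at (463,166), the square coaster at (89,204), the large round at (104,33) and the small round at (359,33). Next I fit outlines with known sizes.

```bash
cat >> h.py <<'E'
from scipy.optimize import minimize
def outline(kind,size,n=48):
    """half-outline pts; size=across flats / diameter / side"""
    if kind=="r": a=np.linspace(0,2*np.pi,n,endpoint=False);return np.c_[np.cos(a),np.sin(a)]*size/2
    if kind=="h": a=np.radians(30+60*np.arange(6));return np.c_[np.cos(a),np.sin(a)]*size/2/np.cos(np.pi/6)
    return np.array([[1,1],[-1,1],[-1,-1],[1,-1]])*size/2
def fit(d,mask,kind,size,z0,z1,x0,free_yaw=True):
    o=outline(kind,size);K=4;M=cv2.resize(mask.astype(np.uint8),None,fx=K,fy=K,interpolation=cv2.INTER_LINEAR)
    def cost(q):
        c,s=np.cos(q[2]),np.sin(q[2]);w=o@np.array([[c,s],[-s,c]])+q[:2]*.1
        p=np.array([proj(d,np.r_[u,z]) for z in(z0,z1) for u in w])
        h=cv2.convexHull((((p+.5)*K-.5)).astype(np.float32)); I=np.zeros_like(M)
        cv2.fillConvexPoly(I,np.round(h*16).astype(np.int32),1,shift=4)
        return 1-(I&M).sum()/max(1,(I|M).sum())
    best=None
    for y in ([0] if kind=="r" else np.radians(np.arange(0,60 if kind=="h" else 90,15))):
        s=np.array([[x0[0]*10,x0[1]*10,y]]*4);s[1,0]+=.08;s[2,1]+=.08;s[3,2]+=.2
        m=minimize(cost,s[0],method="Nelder-Mead",options=dict(initial_simplex=s,xatol=1e-3,fatol=1e-4))
        if best is None or m.fun<best.fun:best=m
    return best.x[0]/10,best.x[1]/10,np.degrees(best.x[2]),1-best.fun
def dark(d,seed):
    c=d["color"].astype(int);R,G,B=c[...,0],c[...,1],c[...,2]
    m=((R-B>25)&(R<125)&(B<65)).astype(np.uint8);m=cv2.morphologyEx(m,cv2.MORPH_OPEN,np.ones((3,3)))
    n,l,_,_=cv2.connectedComponentsWithStats(m);u=np.round(seed).astype(int)
    k=np.bincount(l[u[1]-4:u[1]+5,u[0]-4:u[0]+5].ravel(),minlength=n);k[0]=0
    m=(l==k.argmax()).astype(np.uint8);cs,_=cv2.findContours(m,0,2)
    return cv2.drawContours(m*0,cs,-1,1,-1)
E
cat > c.py <<'E'
from h import *
C=dict(LR=("r",.082,(.6506,.17)),SR=("r",.056,(.6086,-.132)),HX=("h",.0681,(.429,-.2565)),SQ=("s",.092,(.4425,.2515)))
for f in("p_stack","p_small","p_lr","p_sq"):
    d=pickle.load(open(f"pics/{f}.pkl","rb"))
    for k,(kd,sz,x) in C.items():
        u=proj(d,np.r_[x,.01])
        if not(25<u[0]<535 and 25<u[1]<270): continue
        m=dark(d,u);print(f,k,u.round(),m.sum(),np.round(fit(d,m,kd,sz,0,.012,x),4))
t,s=cam("top"),cam("side")
print("bowl rim",tri([ray(t,(97,327)),ray(s,(396,119))]))
d=pickle.load(open("pics/p_stack.pkl","rb"))
print(d["color"][190,278],d["color"][152,252],d["color"][145,210])
E
time python3 c.py
```

```text
p_stack LR [103.  32.] 3781 [0.6501 0.1701 5.0334 0.9321]
p_stack SR [359.  31.] 1838 [ 0.6062 -0.1319  2.4694  0.9176]
p_stack HX [463. 167.] 2421 [ 0.4269 -0.2563  8.5093  0.9669]
p_stack SQ [ 86. 206.] 4509 [  0.4418   0.2515 -26.8382   0.9575]
p_small LR [ 34. 152.] 3267 [ 0.6497  0.1696 12.2671  0.9154]
p_small SR [278. 152.] 1611 [ 0.6072 -0.1323 12.2218  0.9385]
p_lr LR [273. 118.] 3806 [0.65   0.1705 7.6993 0.9724]
p_lr SR [522. 123.] 1640 [ 0.6065 -0.1327 11.751   0.8785]
p_sq SQ [267. 167.] 5500 [ 0.4421  0.2522 63.4783  0.9757]
bowl rim (array([0.4543, 0.5076, 0.2443]), np.float64(0.002855845682874558))
[172 134  96] [177 138  98] [121 107  94]
real	0m8.986s
user	0m8.517s
sys	0m0.156s
```

Coaster fits agree to about 1 mm across views. I check the lid with the wrist view, then plan the first pick.

```bash
python3 - <<'E'
from h import *
t,s=cam("top"),cam("side");d=pickle.load(open("pics/p_stack.pkl","rb"))
X,e=tri([ray(t,T((424,250))),ray(s,S((335,29))),ray(d,(280,186))]);print(X,e,plane(d,(280,186),.164))
a=d["color"][120:215,235:325,::-1];cv2.imwrite("pics/stz.png",cv2.resize(a,None,fx=6,fy=6,interpolation=cv2.INTER_CUBIC))
go((.4715,-.017,.26,-7.5))
E
```

```text
[ 0.4714 -0.0179  0.1616] 0.001456025003682369 [ 0.4714 -0.0193  0.164 ]
(0.4715, -0.017, 0.26, -7.5) shift [0.183, 0.816, 0.134] turn [0.0, -0.0, -0.002] rows 5.1
```

View pics/stz.png

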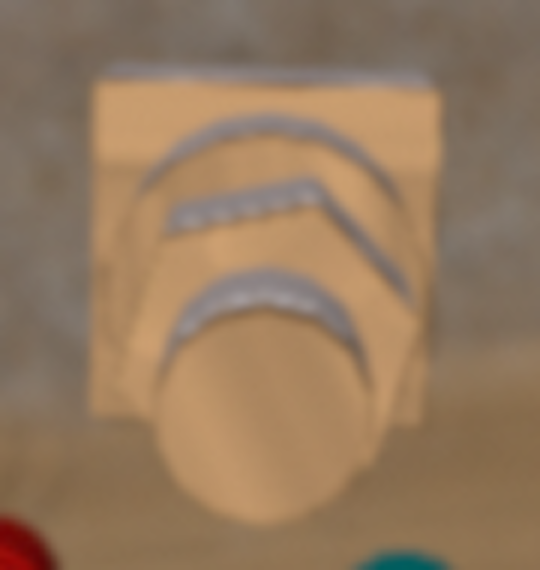

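The crop shows the small lid centred at (264,417), which gives about (0.4705,-0.018). The hex front flat faces yaw ≈3° and the square pot sits at yaw ≈-8°.

```bash
python3 -m pendant '[[[0.18,0.818,0.134],[0,0,0]],[[0.18,0.818,0.134],[0,0,0]],[[0.18,0.818,0.134],[0,0,0]],[[0.18,0.818,0.134],[0,0,0]],[[0.18,0.818,0.134],[0,0,0]],[[0.18,0.818,0.134],[0,0,0]],[[0.18,0.818,0.134],[0,0,0]],[[0.18,0.818,0.134],[0,0,0]],[[0.18,0.818,0.134],[0,0,0]]]' && python3 -c "
from h import *
d=shot('p_pre')
print(proj(d,np.array([.4705,-.018,.164])))
go((.4705,-.018,.152,-7.5))
a=d['color'][100:300,180:400,::-1];cv2.imwrite('pics/pre.png',cv2.resize(a,None,fx=2.5,fy=2.5))"
```

```text
time: 5.25
position: [0.47, -0.0147, 0.2601]
orientation: [[0.992, -0.128, 0.0], [-0.128, -0.992, 0.001], [0.0, -0.001, -1.0]]
wrist_force: [0.5, 0.7, -0.9]
gripper_width: 1.001
grasp_force: 0.0
[285.0233 207.748 ]
(0.4705, -0.018, 0.152, -7.5) shift [0.003, 0.011, 0.36] turn [-0.0, -0.0, 0.002] rows 2.2
```

View pics/pre.png

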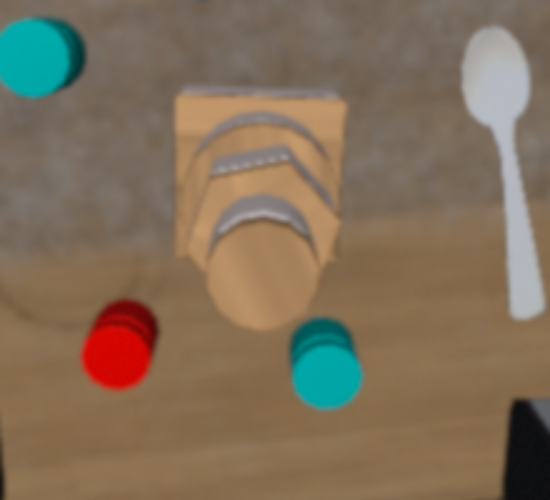

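The lid centre reads (285,208.8) against a predicted (285,207.7), so it is confirmed. I grasp it.

```bash
python3 -m pendant '[[[0.003,0.011,0.15],[0,0,0]],[[0.003,0.011,0.25],[0,0,0]],[[0.003,0.011,0.32],[0,0,0]],[[0.003,0.011,0.36],[0,0,0]],[[0.003,0.011,0.36],[0,0,0]],[[0.003,0.011,0.36],[0,0,0]],[[0.003,0.011,0.36],[0,0,0]]]' && python3 -m pendant '[[[0,0,0],[0,0,0]],[[0,0,0],[0,0,0]],[[0,0,0],[0,0,0]],[[0,0,0],[0,0,0]],[[0,0,0],[0,0,0]],[[0,0,0],[0,0,0]],[[0,0,0],[0,0,0]],[[0,0,0],[0,0,0]]]' -1
```

```text
time: 6.0
position: [0.4711, -0.0192, 0.1532]
orientation: [[0.992, -0.13, 0.002], [-0.13, -0.992, 0.0], [0.002, -0.0, -1.0]]
wrist_force: [0.7, 1.4, 0.4]
gripper_width: 1.0
grasp_force: 0.0
time: 6.8
position: [0.4704, -0.0196, 0.1525]
orientation: [[0.991, -0.131, 0.001], [-0.131, -0.991, -0.0], [0.001, 0.0, -1.0]]
wrist_force: [-2.1, 0.5, 6.0]
gripper_width: 0.357
grasp_force: 58.9
```

```bash
python3 -m pendant '[[[0,0,-0.05],[0,0,0]],[[0,0,-0.1],[0,0,0]],[[0,0,-0.2],[0,0,0]],[[0,0,-0.267],[0,0,0]],[[0,0,-0.267],[0,0,0]],[[0,0,-0.267],[0,0,0]]]' && python3 -c "
from h import *
d=shot('p_l1');go((.607,-.132,.2,-7.5),(.607,-.132,.0325,-7.5))
cv2.imwrite('pics/l1.png',cv2.resize(d['color'][90:330,140:420,::-1],None,fx=2.5,fy=2.5))"
```

```text
time: 7.4
position: [0.4702, -0.0196, 0.2321]
orientation: [[0.991, -0.131, 0.001], [-0.131, -0.991, -0.0], [0.001, 0.0, -1.0]]
wrist_force: [-0.1, 0.0, -0.0]
gripper_width: 0.356
grasp_force: 59.3
(0.607, -0.132, 0.2, -7.5) shift [0.503, 0.312, 0.104] turn [0.0, 0.001, 0.0] rows 3.6
(0.607, -0.132, 0.0325, -7.5) shift [0.0, 0.0, 0.558] turn [0.0, 0.0, 0.0] rows 3.4
```

View pics/l1.png

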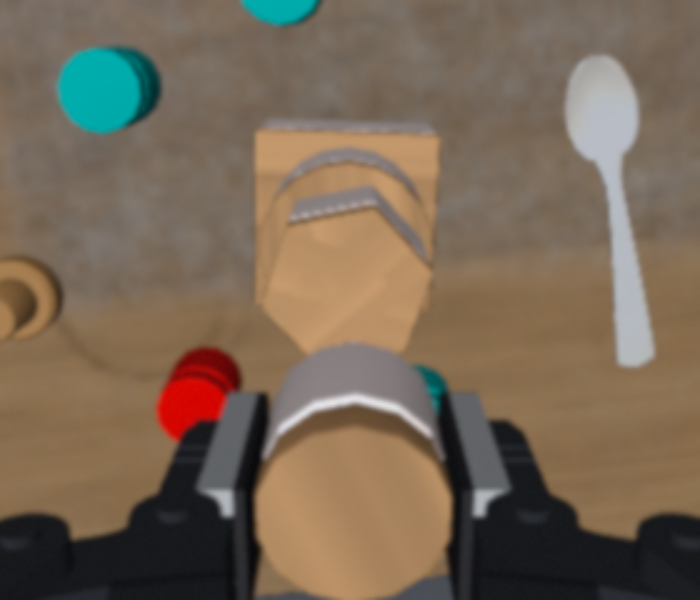

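The small pot is held upright and the stack below is undisturbed. The hex top corners are at about (289,218), (375,204), (432,268), (405,352) and (263,298) in the crop. Now I carry the pot to the small coaster.

```bash
python3 -m pendant '[[[0.25,0.156,0.0],[0,0,0]],[[0.503,0.312,0.104],[0,0,0]],[[0.503,0.312,0.104],[0,0,0]],[[0.503,0.312,0.104],[0,0,0]],[[0.503,0.312,0.104],[0,0,0]],[[0.503,0.312,0.104],[0,0,0]],[[0.503,0.312,0.104],[0,0,0]],[[0.503,0.312,0.104],[0,0,0]]]' && python3 -c "
from h import *
go((.607,-.132,.06,-7.5),(.607,-.132,.032,-7.5))
d=pickle.load(open('pics/p_l1.pkl','rb'))
P=np.array([plane(d,uc(u,(140,90),2.5),.126)[:2] for u in((289,218),(375,204),(432,268),(405,352),(263,298))])
print(P,np.linalg.norm(np.diff(P,axis=0),axis=1));o=outline('h',.044)
import scipy.optimize as so
f=lambda q:((np.linalg.norm((o@np.array([[np.cos(q[2]),np.sin(q[2])],[-np.sin(q[2]),np.cos(q[2])]])+q[:2])[:,None]-P[None],axis=2).min(0))**2).sum()*1e6
m=min((so.minimize(f,[.47,-.018,a],method='Nelder-Mead') for a in(-.4,-.1,0.1,.4)),key=lambda m:m.fun);print(m.x,np.degrees(m.x[2]),m.fun)"
```

```text
time: 8.25
position: [0.607, -0.1308, 0.2011]
orientation: [[0.992, -0.129, -0.0], [-0.129, -0.992, 0.0], [-0.0, -0.0, -1.0]]
wrist_force: [-0.3, -0.2, -0.8]
gripper_width: 0.353
grasp_force: 59.4
(0.607, -0.132, 0.06, -7.5) shift [0.0, 0.004, 0.47] turn [-0.0, 0.0, 0.001] rows 2.8
(0.607, -0.132, 0.032, -7.5) shift [0.0, 0.0, 0.093] turn [0.0, 0.0, 0.0] rows 0.6
[[ 0.4925 -0.0051]
 [ 0.4933 -0.0293]
 [ 0.473  -0.043 ]
 [ 0.4488 -0.0325]
 [ 0.4705  0.0058]] [0.0242 0.0245 0.0264 0.044 ]
[ 0.4711 -0.0185  0.0497] 2.8494774690378235 4.684593127663823
```

```bash
python3 -m pendant '[[[0,0.003,0.16],[0,0,0]],[[0,0.003,0.32],[0,0,0]],[[0,0.003,0.44],[0,0,0]],[[0,0.003,0.5],[0,0,0]],[[0,0.003,0.54],[0,0,0]],[[0,0.003,0.56],[0,0,0]],[[0,0.003,0.562],[0,0,0]],[[0,0.003,0.562],[0,0,0]],[[0,0.003,0.562],[0,0,0]]]'
```

```text
time: 9.15
position: [0.6083, -0.133, 0.0336]
orientation: [[0.991, -0.13, 0.002], [-0.13, -0.991, -0.0], [0.002, 0.0, -1.0]]
wrist_force: [0.1, -0.1, -0.3]
gripper_width: 0.353
grasp_force: 59.4
```

```bash
python3 -m pendant '[[[-0.003,0,0.006],[0,0,0]],[[-0.003,0,0.006],[0,0,0]],[[-0.003,0,0.006],[0,0,0]]]' | grep -A0 -E 'pos|force'; python3 -m pendant '[[[0,0,0],[0,0,0]],[[0,0,0],[0,0,0]],[[0,0,0],[0,0,0]],[[0,0,0],[0,0,0]],[[0,0,0],[0,0,0]],[[0,0,0],[0,0,0]]]' 1 && python3 -m pendant '[[[0,0,-0.1],[0,0,0]],[[0,0,-0.25],[0,0,0]],[[0,0,-0.42],[0,0,0]],[[0,0,-0.56],[0,0,0]],[[0,0,-0.56],[0,0,0]],[[0,0,-0.56],[0,0,0]],[[0,0,-0.56],[0,0,0]]]' && python3 -c "
from h import *
d=shot('p_d1')
cv2.imwrite('pics/d1.png',cv2.resize(d['color'][60:300,160:400,::-1],None,fx=2.5,fy=2.5))
go((.471,-.0185,.24,4),(.471,-.0185,.1125,4))"
```

```text
position: [0.6075, -0.1329, 0.0316]
--
wrist_force: [0.1, 1.1, 6.4]
--
grasp_force: 60.1
time: 10.05
position: [0.6065, -0.1328, 0.0304]
orientation: [[0.991, -0.13, -0.0], [-0.13, -0.991, -0.0], [-0.0, 0.0, -1.0]]
wrist_force: [-0.1, -0.7, -0.0]
gripper_width: 0.997
grasp_force: 0.0
time: 10.75
position: [0.6058, -0.1326, 0.1973]
orientation: [[0.991, -0.13, -0.002], [-0.13, -0.991, 0.0], [-0.002, 0.0, -1.0]]
wrist_force: [0.9, -0.2, -0.2]
gripper_width: 0.999
grasp_force: 0.0
(0.471, -0.0185, 0.24, 4) shift [-0.495, -0.319, -0.142] turn [-0.0, 0.002, -0.128] rows 3.6
(0.471, -0.0185, 0.1125, 4) shift [0.0, 0.0, 0.425] turn [0.0, 0.0, 0.0] rows 2.6
```

View pics/d1.png

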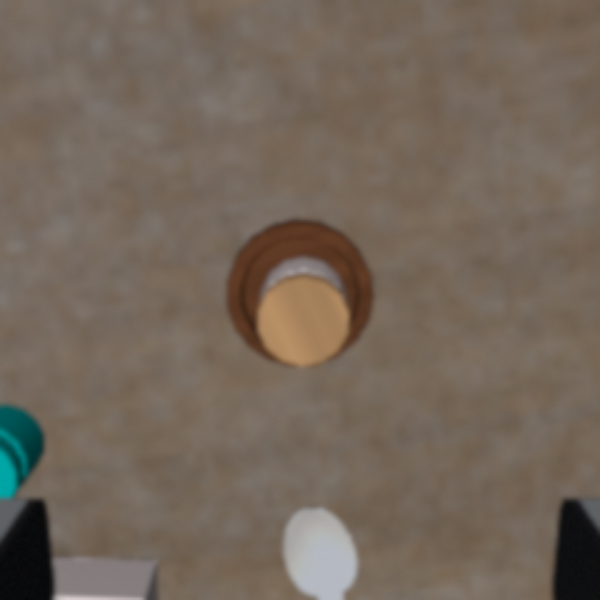

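The small pot sits centred in its coaster (lid at (303,321), coaster at (300,292)). Next is the hex pot.

```bash
python3 -m pendant '[[[-0.495,-0.319,-0.142],[0,0,-0.128]],[[-0.495,-0.319,-0.142],[0,0,-0.128]],[[-0.495,-0.319,-0.142],[0,0,-0.128]],[[-0.495,-0.319,-0.142],[0,0,-0.128]],[[-0.495,-0.319,-0.142],[0,0,-0.128]],[[-0.495,-0.319,-0.142],[0,0,-0.128]],[[-0.495,-0.319,-0.142],[0,0,-0.128]],[[-0.495,-0.319,-0.142],[0,0,-0.128]]]' && python3 -c "
from h import *
d=shot('p_hx');go((.471,-.0185,.1125,4))
c=d['color'][90:280,185:375,::-1];cv2.imwrite('pics/hx.png',cv2.resize(c,None,fx=3,fy=3,interpolation=cv2.INTER_CUBIC))"
```

```text
time: 11.6
position: [0.4723, -0.0193, 0.2403]
orientation: [[0.998, 0.069, -0.001], [0.069, -0.998, -0.0], [-0.001, -0.0, -1.0]]
wrist_force: [0.3, 0.9, -0.2]
gripper_width: 1.003
grasp_force: 0.0
(0.471, -0.0185, 0.1125, 4) shift [-0.003, -0.003, 0.426] turn [-0.0, 0.001, -0.001] rows 2.6
```

View pics/hx.png

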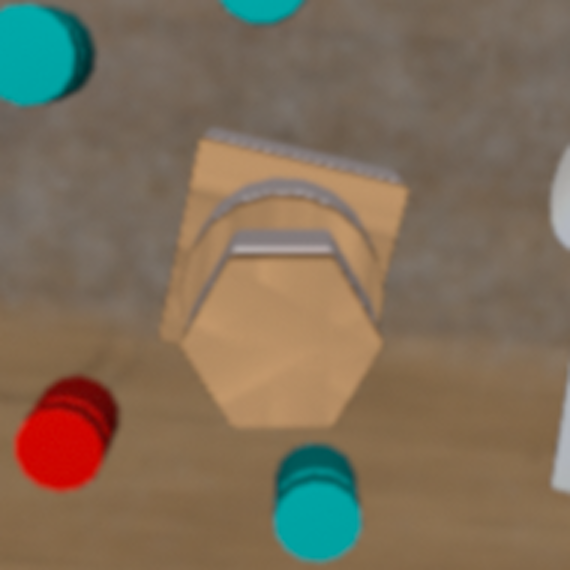

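The hex has flats facing image up and down (corners at (182,342), (382,343)), so its yaw is ≈4°. The jaws must turn 30° to close across flats.

```bash
python3 -c "
from h import *
d=pickle.load(open('pics/p_hx.pkl','rb'))
P=np.array([plane(d,uc(u,(185,90),3),.126)[:2] for u in((182,342),(232,254),(335,256),(382,343),(332,428),(235,427))])
c=P.mean(0);a=np.degrees(np.arctan2(*(P-c).T[::-1]));print(c,a%60-30,np.linalg.norm(P-c,axis=1))
go((c[0],c[1],.1125,34))"
python3 -m pendant '[[[0,0,0],[0,0,-0.333]],[[0,0,0],[0,0,-0.333]],[[0,0,0],[0,0,-0.333]],[[0,0,0],[0,0,-0.333]],[[0,0,0],[0,0,-0.333]],[[0,0,0],[0,0,-0.333]]]' && python3 -c "
from h import *
go((.471,-.0185,.1125,34))"
```

```text
[ 0.47   -0.0184] [3.2918 2.6091 4.1329 3.9973 2.795  5.1635] [0.0248 0.0254 0.0251 0.0243 0.0255 0.0251]
(np.float64(0.47002477714293917), np.float64(-0.018389464054050696), 0.1125, 34) shift [-0.007, -0.003, 0.426] turn [-0.0, 0.001, -0.334] rows 3.5
time: 12.25
position: [0.472, -0.0189, 0.2408]
orientation: [[0.831, 0.556, -0.001], [0.556, -0.831, 0.0], [-0.0, -0.0, -1.0]]
wrist_force: [-0.3, 0.1, 1.3]
gripper_width: 0.998
grasp_force: 0.0
(0.471, -0.0185, 0.1125, 34) shift [-0.002, -0.003, 0.428] turn [-0.0, 0.0, -0.002] rows 2.6
```

```bash
python3 -m pendant '[[[-0.004,-0.003,0.15],[0,0,0]],[[-0.004,-0.003,0.3],[0,0,0]],[[-0.004,-0.003,0.38],[0,0,0]],[[-0.004,-0.003,0.425],[0,0,0]],[[-0.004,-0.003,0.425],[0,0,0]],[[-0.004,-0.003,0.425],[0,0,0]]]' | grep -E 'pos|wrist' && python3 -m pendant '[[[0,0,0],[0,0,0]],[[0,0,0],[0,0,0]],[[0,0,0],[0,0,0]],[[0,0,0],[0,0,0]],[[0,0,0],[0,0,0]],[[0,0,0],[0,0,0]],[[0,0,0],[0,0,0]]]' -1 && python3 -m pendant '[[[0,0,-0.03],[0,0,0]],[[0,0,-0.1],[0,0,0]],[[0,0,-0.2],[0,0,0]],[[0,0,-0.267],[0,0,0]],[[0,0,-0.267],[0,0,0]],[[0,0,-0.267],[0,0,0]]]' && python3 -c "
from h import *
d=shot('p_l2');go((.427,-.2563,.19,38.5),(.427,-.2563,.032,38.5))
cv2.imwrite('pics/l2.png',cv2.resize(d['color'][90:330,140:420,::-1],None,fx=2,fy=2))"
```

```text
position: [0.4706, -0.0184, 0.1138]
wrist_force: [-0.7, 0.1, 0.3]
time: 13.55
position: [0.4708, -0.0183, 0.1145]
orientation: [[0.829, 0.559, 0.001], [0.559, -0.829, -0.0], [0.001, 0.001, -1.0]]
wrist_force: [-1.6, 0.6, 6.7]
gripper_width: 0.501
grasp_force: 60.2
time: 14.15
position: [0.4704, -0.0185, 0.1941]
orientation: [[0.829, 0.559, 0.001], [0.559, -0.829, -0.0], [0.001, 0.001, -1.0]]
wrist_force: [-0.4, 0.0, -1.3]
gripper_width: 0.505
grasp_force: 61.2
(0.427, -0.2563, 0.19, 38.5) shift [-0.561, 0.577, 0.011] turn [-0.0, 0.0, -0.05] rows 4.8
(0.427, -0.2563, 0.032, 38.5) shift [0.0, 0.0, 0.527] turn [0.0, 0.0, 0.0] rows 3.2
```

View pics/l2.png

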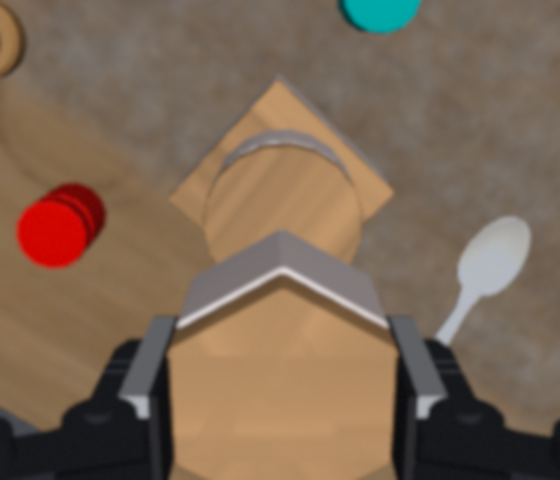

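The hex pot is held upright across its flats, and the large round and square pots remain in place. That was my 14th and last picture, so from here I measure with code. Now I carry it to the hex coaster.

```bash
python3 -m pendant '[[[-0.561,0.577,0.011],[0,0,-0.05]],[[-0.561,0.577,0.011],[0,0,-0.05]],[[-0.561,0.577,0.011],[0,0,-0.05]],[[-0.561,0.577,0.011],[0,0,-0.05]],[[-0.561,0.577,0.011],[0,0,-0.05]],[[-0.561,0.577,0.011],[0,0,-0.05]],[[-0.561,0.577,0.011],[0,0,-0.05]],[[-0.561,0.577,0.011],[0,0,-0.05]]]' | grep -E 'pos|grasp'; python3 -c "
from h import *
go((.427,-.2563,.05,38.5),(.427,-.2563,.0345,38.5))"
```

```text
position: [0.4275, -0.2546, 0.1896]
grasp_force: 61.4
(0.427, -0.2563, 0.05, 38.5) shift [-0.005, 0.004, 0.465] turn [-0.001, 0.0, 0.001] rows 2.8
(0.427, -0.2563, 0.0345, 38.5) shift [0.0, 0.0, 0.052] turn [0.0, 0.0, 0.0] rows 0.3
```

```bash
python3 -m pendant '[[[-0.003,0.003,0.15],[0,0,0]],[[-0.003,0.003,0.3],[0,0,0]],[[-0.003,0.003,0.41],[0,0,0]],[[-0.003,0.003,0.47],[0,0,0]],[[-0.003,0.003,0.5],[0,0,0]],[[-0.003,0.003,0.515],[0,0,0]],[[-0.003,0.003,0.515],[0,0,0]],[[-0.003,0.003,0.515],[0,0,0]]]' | grep -E 'pos|wrist'; python3 -m pendant '[[[0,0,0.003],[0,0,0]],[[0,0,0.003],[0,0,0]],[[0,0,0.003],[0,0,0]]]' | grep -E 'pos|wrist'
```

```text
position: [0.4282, -0.2574, 0.0368]
wrist_force: [-0.6, -0.4, -1.1]
position: [0.4276, -0.2575, 0.0354]
wrist_force: [0.3, 0.3, -0.9]
```

```bash
python3 -m pendant '[[[0,0,0.003],[0,0,0]],[[0,0,0.006],[0,0,0]],[[0,0,0.006],[0,0,0]],[[0,0,0.006],[0,0,0]]]' | grep -E 'pos|wrist'
```

```text
position: [0.4275, -0.2574, 0.0336]
wrist_force: [-2.3, 0.9, 5.7]
```

```bash
python3 -m pendant '[[[0,0,0],[0,0,0]],[[0,0,0],[0,0,0]],[[0,0,0],[0,0,0]],[[0,0,0],[0,0,0]],[[0,0,0],[0,0,0]],[[0,0,0],[0,0,0]]]' 1 |grep wrist && python3 -m pendant '[[[0,0,-0.05],[0,0,0]],[[0,0,-0.2],[0,0,0]],[[0,0,-0.36],[0,0,0]],[[0,0,-0.52],[0,0,0]],[[0,0,-0.68],[0,0,0]],[[0,0,-0.7],[0,0,0]],[[0,0,-0.7],[0,0,0]],[[0,0,-0.7],[0,0,0]]]' && cat >> h.py <<'E'
def pale(d,seed,k=None):
    """pale lid colour: connected component at seed"""
    c=d["color"].astype(int);R,B=c[...,0],c[...,2]
    if k is None: k=d["color"][int(seed[1]),int(seed[0])].astype(int)
    m=(np.abs(c-k).max(2)<22).astype(np.uint8);m=cv2.morphologyEx(m,cv2.MORPH_OPEN,np.ones((3,3)))
    n,l=cv2.connectedComponents(m);m=(l==l[int(round(seed[1])),int(round(seed[0]))]).astype(np.uint8)
    cs,_=cv2.findContours(m,0,2);return cv2.drawContours(m*0,cs,-1,1,-1)
E
python3 -c "
from h import *
d=shot('p_d2');u=proj(d,np.array([.427,-.256,.045]));m=pale(d,u);print(u,m.sum(),d['color'][int(u[1]),int(u[0])])
print(fit(d,m,'h',.044,.045,.045,(.427,-.256)))
u=proj(d,np.array([.427,-.256,.012]))
go((.471,-.018,.24,38.5),(.471,-.018,.071,38.5))"
```

```text
wrist_force: [-0.1, -0.4, 0.5]
time: 17.9
position: [0.4267, -0.257, 0.242]
orientation: [[0.783, 0.622, -0.002], [0.622, -0.783, 0.001], [-0.001, -0.002, -1.0]]
wrist_force: [-0.0, -0.5, 0.1]
gripper_width: 1.001
grasp_force: 0.0
[280.9492 176.3656] 1600 [193 150 107]
(np.float64(0.42637185457471105), np.float64(-0.25770823073941684), np.float64(5.80978845335148), np.float64(0.8972506168487839))
(0.471, -0.018, 0.24, 38.5) shift [0.612, -0.531, 0.006] turn [-0.002, 0.001, -0.0] rows 4.9
(0.471, -0.018, 0.071, 38.5) shift [0.0, 0.0, 0.563] turn [0.0, 0.0, 0.0] rows 3.4
```

The hex pot is seated, with the fitted lid 1.5 mm from the coaster centre. Next I measure the large round pot.

```bash
python3 -m pendant '[[[0.612,-0.531,0.006],[0,0,0]],[[0.612,-0.531,0.006],[0,0,0]],[[0.612,-0.531,0.006],[0,0,0]],[[0.612,-0.531,0.006],[0,0,0]],[[0.612,-0.531,0.006],[0,0,0]],[[0.612,-0.531,0.006],[0,0,0]],[[0.612,-0.531,0.006],[0,0,0]],[[0.612,-0.531,0.006],[0,0,0]]]' | grep -E 'pos' && python3 -c "
from h import *
d=shot('p_lrp');l=pickle.load(open('pics/p_l2.pkl','rb'))
# side wall (grey-white) separates LR lid only on its far side: circle fit on the far arc
g=cv2.cvtColor(d['color'],cv2.COLOR_RGB2GRAY)
from itertools import product
hsv=cv2.cvtColor(d['color'],cv2.COLOR_RGB2HSV);sat=hsv[...,1].astype(float)
best=[]
gx=cv2.Sobel(cv2.GaussianBlur(g,(3,3),0).astype(float),cv2.CV_64F,1,0);gy=cv2.Sobel(cv2.GaussianBlur(g,(3,3),0).astype(float),cv2.CV_64F,0,1)
G=np.hypot(gx,gy);a=np.linspace(0,2*np.pi,120,endpoint=False)
def sc(x,y,z,rad):
    p=np.array([proj(d,np.array([x+rad*np.cos(t),y+rad*np.sin(t),z])) for t in a]).astype(np.float32)
    v=cv2.remap(np.minimum(G,60).astype(np.float32),p[:,0].reshape(-1,1),p[:,1].reshape(-1,1),1);return v.mean()
S=sorted(((sc(x,y,.086,.029),x,y) for x in np.arange(.46,.482,.001) for y in np.arange(-.029,-.007,.001)),reverse=True)
print(np.round(S[:6],4))
u=proj(d,np.array([.471,-.018,.086]));m=pale(d,u);print(m.sum(),fit(d,m,'r',.058,.086,.086,(.471,-.018)))
go((.471,-.018,.071,38.5))"
```

```text
position: [0.4713, -0.0196, 0.2402]
[[41.475   0.472  -0.017 ]
 [41.241   0.473  -0.017 ]
 [40.4223  0.472  -0.018 ]
 [39.7396  0.473  -0.018 ]
 [39.0123  0.473  -0.016 ]
 [38.556   0.472  -0.019 ]]
4655 (np.float64(0.47196220770319713), np.float64(-0.018630154736575106), np.float64(3.2216485273824045), np.float64(0.7022361001793526))
(0.471, -0.018, 0.071, 38.5) shift [0.004, -0.005, 0.565] turn [-0.001, 0.001, -0.001] rows 3.4
```

```bash
python3 -m pendant '[[[0.006,-0.005,0.15],[0,0,0]],[[0.006,-0.005,0.3],[0,0,0]],[[0.006,-0.005,0.44],[0,0,0]],[[0.006,-0.005,0.53],[0,0,0]],[[0.006,-0.005,0.564],[0,0,0]],[[0.006,-0.005,0.564],[0,0,0]],[[0.006,-0.005,0.564],[0,0,0]]]' | grep -E 'pos|wrist' && python3 -m pendant '[[[0,0,0],[0,0,0]],[[0,0,0],[0,0,0]],[[0,0,0],[0,0,0]],[[0,0,0],[0,0,0]],[[0,0,0],[0,0,0]],[[0,0,0],[0,0,0]]]' -1 && python3 -m pendant '[[[0,0,-0.03],[0,0,0]],[[0,0,-0.1],[0,0,0]],[[0,0,-0.2],[0,0,0]],[[0,0,-0.3],[0,0,0]],[[0,0,-0.3],[0,0,0]],[[0,0,-0.3],[0,0,0]]]' && python3 -c "
from h import *
d=shot('p_l3');go((.65,.17,.16,20),(.65,.17,.035,20));print(r.state()['joints'])"
```

```text
position: [0.4732, -0.0165, 0.0732]
wrist_force: [-0.1, 0.1, 0.4]
time: 20.1
position: [0.4734, -0.0162, 0.0738]
orientation: [[0.783, 0.622, 0.003], [0.622, -0.783, -0.0], [0.002, 0.002, -1.0]]
wrist_force: [-1.7, -1.7, 12.5]
gripper_width: 0.659
grasp_force: 61.3
time: 20.7
position: [0.4728, -0.0162, 0.1631]
orientation: [[0.783, 0.622, 0.002], [0.622, -0.783, -0.0], [0.001, 0.001, -1.0]]
wrist_force: [-0.8, -0.9, -1.8]
gripper_width: 0.661
grasp_force: 64.2
(0.65, 0.17, 0.16, 20) shift [0.85, -0.117, 0.007] turn [0.0, 0.0, 0.205] rows 5.1
(0.65, 0.17, 0.035, 20) shift [0.0, 0.0, 0.417] turn [0.0, 0.0, 0.0] rows 2.5
[ 0.1976  0.3119 -0.3416  2.0164  0.1395  0.835  -1.1216]
```

```bash
python3 -m pendant '[[[0.85,-0.117,0.007],[0,0,0]],[[0.85,-0.117,0.007],[0,0,0]],[[0.85,-0.117,0.007],[0,0,0]],[[0.85,-0.117,0.007],[0,0,0]],[[0.85,-0.117,0.007],[0,0,0]],[[0.85,-0.117,0.007],[0,0,0]],[[0.85,-0.117,0.007],[0,0,0]],[[0.85,-0.117,0.007],[0,0,0]],[[0.85,-0.117,0.007],[0,0,0]]]' && python3 -c "
from h import *
go((.65,.17,.055,38.5),(.65,.17,.037,38.5))"
```

```text
time: 21.65
position: [0.6494, 0.1682, 0.1596]
orientation: [[0.784, 0.621, -0.001], [0.621, -0.784, -0.001], [-0.002, 0.0, -1.0]]
wrist_force: [0.0, 0.5, -1.4]
gripper_width: 0.658
grasp_force: 64.2
(0.65, 0.17, 0.055, 38.5) shift [0.006, -0.004, 0.349] turn [0.0, 0.001, -0.001] rows 2.1
(0.65, 0.17, 0.037, 38.5) shift [0.0, 0.0, 0.06] turn [0.0, 0.0, 0.0] rows 0.4
```

```bash
python3 -m pendant '[[[0.003,-0.003,0.14],[0,0,0]],[[0.003,-0.003,0.28],[0,0,0]],[[0.003,-0.003,0.35],[0,0,0]],[[0.003,-0.003,0.39],[0,0,0]],[[0.003,-0.003,0.41],[0,0,0]],[[0.003,-0.003,0.412],[0,0,0]],[[0.003,-0.003,0.412],[0,0,0]],[[0.003,-0.003,0.412],[0,0,0]]]' | grep -E 'pos|wrist'; python3 -m pendant '[[[0,0,0.006],[0,0,0]],[[0,0,0.006],[0,0,0]],[[0,0,0.006],[0,0,0]]]' | grep -E 'pos|wrist'
```

```text
position: [0.6512, 0.1717, 0.038]
wrist_force: [-0.3, 0.3, -0.7]
position: [0.6505, 0.1715, 0.035]
wrist_force: [-0.8, -1.3, -0.0]
```

```bash
python3 -m pendant '[[[0,-0.003,0.003],[0,0,0]],[[0,-0.003,0.005],[0,0,0]],[[0,-0.003,0.005],[0,0,0]],[[0,-0.003,0.005],[0,0,0]]]' | grep -E 'pos|wrist'
```

```text
position: [0.6505, 0.1714, 0.0349]
wrist_force: [-3.1, -4.3, 14.0]
```

```bash
python3 -m pendant '[[[0,0,0],[0,0,0]],[[0,0,0],[0,0,0]],[[0,0,0],[0,0,0]],[[0,0,0],[0,0,0]],[[0,0,0],[0,0,0]]]' 1 |grep -E 'wrist|width' && python3 -m pendant '[[[0,0,-0.05],[0,0,0]],[[0,0,-0.2],[0,0,0]],[[0,0,-0.36],[0,0,0]],[[0,0,-0.52],[0,0,0]],[[0,0,-0.65],[0,0,0]],[[0,0,-0.65],[0,0,0]],[[0,0,-0.65],[0,0,0]]]' |grep -E pos && python3 -c "
from h import *
d=shot('p_d3');u=proj(d,np.array([.65,.17,.047]));m=pale(d,u);print(u,m.sum())
print(fit(d,m,'r',.058,.047,.047,(.65,.17)))
go((.471,-.018,.22,82))"
```

```text
wrist_force: [-0.5, -0.2, 1.0]
gripper_width: 1.002
position: [0.6502, 0.1724, 0.2304]
[282.9147 182.8406] 2730
(np.float64(0.6476452381296902), np.float64(0.16936034887075915), np.float64(7.40613499605652), np.float64(0.9127753303964757))
(0.471, -0.018, 0.22, 82) shift [-0.86, 0.125, 0.029] turn [0.0, -0.0, -0.483] rows 5.2
```

```bash
python3 -m pendant '[[[-0.86,0.125,0.029],[0,0,-0.483]],[[-0.86,0.125,0.029],[0,0,-0.483]],[[-0.86,0.125,0.029],[0,0,-0.483]],[[-0.86,0.125,0.029],[0,0,-0.483]],[[-0.86,0.125,0.029],[0,0,-0.483]],[[-0.86,0.125,0.029],[0,0,-0.483]],[[-0.86,0.125,0.029],[0,0,-0.483]],[[-0.86,0.125,0.029],[0,0,-0.483]],[[-0.86,0.125,0.029],[0,0,-0.483]]]' | grep -E 'pos' && python3 -c "
from h import *
d=shot('p_sqp');print(r.state()['joints'])
u=proj(d,np.array([.471,-.018,.044]));m=pale(d,u);print(u,m.sum(),fit(d,m,'s',.068,.044,.044,(.471,-.018)))
for n,dd,k in(('side',cam('side',True),0),):
    pass
go((.471,-.018,.0265,82))"
```

```text
position: [0.4718, -0.0167, 0.2192]
[ 0.3579  0.2641 -0.5255  1.9344  0.1571  0.9831 -0.3789]
[281.4865 184.8019] 5130 (np.float64(0.4716311189869291), np.float64(-0.017301691142625746), np.float64(81.98327279174978), np.float64(0.923575320276837))
(0.471, -0.018, 0.0265, 82) shift [-0.005, -0.002, 0.643] turn [-0.0, -0.0, 0.001] rows 3.9
```

```bash
python3 -m pendant '[[[-0.003,0,0.15],[0,0,0]],[[-0.003,0,0.3],[0,0,0]],[[-0.003,0,0.44],[0,0,0]],[[-0.003,0,0.53],[0,0,0]],[[-0.003,0,0.6],[0,0,0]],[[-0.003,0,0.64],[0,0,0]],[[-0.003,0,0.64],[0,0,0]],[[-0.003,0,0.64],[0,0,0]]]' | grep -E 'pos|wrist' && python3 -m pendant '[[[0,0,0],[0,0,0]],[[0,0,0],[0,0,0]],[[0,0,0],[0,0,0]],[[0,0,0],[0,0,0]],[[0,0,0],[0,0,0]]]' -1 && python3 -m pendant '[[[0,0,-0.03],[0,0,0]],[[0,0,-0.1],[0,0,0]],[[0,0,-0.2],[0,0,0]],[[0,0,-0.32],[0,0,0]],[[0,0,-0.4],[0,0,0]],[[0,0,-0.4],[0,0,0]],[[0,0,-0.4],[0,0,0]]]' && python3 -c "
from h import *
d=shot('p_l4');go((.442,.252,.15,63.3),(.442,.252,.037,63.3));print(r.state()['joints'])"
```

```text
position: [0.4717, -0.0183, 0.028]
wrist_force: [1.1, -0.4, 0.1]
time: 26.7
position: [0.4719, -0.0187, 0.0289]
orientation: [[0.14, 0.99, 0.002], [0.99, -0.14, -0.0], [0.0, 0.002, -1.0]]
wrist_force: [-1.4, 1.2, 6.6]
gripper_width: 0.782
grasp_force: 66.0
time: 27.4
position: [0.4711, -0.0191, 0.148]
orientation: [[0.14, 0.99, 0.001], [0.99, -0.14, -0.001], [-0.0, 0.001, -1.0]]
wrist_force: [-0.3, 0.3, -3.0]
gripper_width: 0.781
grasp_force: 68.8
(0.442, 0.252, 0.15, 63.3) shift [0.881, -0.22, -0.01] turn [-0.0, 0.0, 0.207] rows 5.5
(0.442, 0.252, 0.037, 63.3) shift [0.0, 0.0, 0.377] turn [0.0, 0.0, 0.0] rows 2.3
[ 0.3336  0.3557 -0.5096  2.0258  0.2356  0.8168 -0.4525]
```

```bash
python3 -m pendant '[[[0.878,-0.22,-0.01],[0,0,0.207]],[[0.878,-0.22,-0.01],[0,0,0.207]],[[0.878,-0.22,-0.01],[0,0,0.207]],[[0.878,-0.22,-0.01],[0,0,0.207]],[[0.878,-0.22,-0.01],[0,0,0.207]],[[0.878,-0.22,-0.01],[0,0,0.207]],[[0.878,-0.22,-0.01],[0,0,0.207]],[[0.878,-0.22,-0.01],[0,0,0.207]],[[0.878,-0.22,-0.01],[0,0,0.207]]]' && python3 -c "
from h import *
go((.4415,.251,.055,63.3),(.4415,.251,.037,63.3))"
```

```text
time: 28.35
position: [0.4422, 0.2496, 0.1494]
orientation: [[0.45, 0.893, -0.002], [0.893, -0.45, -0.002], [-0.003, -0.001, -1.0]]
wrist_force: [-0.8, -0.4, -2.3]
gripper_width: 0.781
grasp_force: 68.5
(0.4415, 0.251, 0.055, 63.3) shift [0.004, -0.004, 0.315] turn [-0.0, 0.002, -0.0] rows 1.9
(0.4415, 0.251, 0.037, 63.3) shift [0.0, 0.0, 0.06] turn [0.0, 0.0, 0.0] rows 0.4
```

```bash
python3 -m pendant '[[[0.002,-0.003,0.14],[0,0,0]],[[0.002,-0.003,0.25],[0,0,0]],[[0.002,-0.003,0.32],[0,0,0]],[[0.002,-0.003,0.36],[0,0,0]],[[0.002,-0.003,0.375],[0,0,0]],[[0.002,-0.003,0.38],[0,0,0]],[[0.002,-0.003,0.38],[0,0,0]],[[0.002,-0.003,0.38],[0,0,0]]]' | grep -E 'pos|wrist'; python3 -m pendant '[[[0,0,0.004],[0,0,0]],[[0,0,0.004],[0,0,0]],[[0,0,0.004],[0,0,0]]]' | grep -E 'pos|wrist'
```

```text
position: [0.4426, 0.2525, 0.0374]
wrist_force: [0.4, 0.1, -2.3]
position: [0.4421, 0.2523, 0.0355]
wrist_force: [0.6, 0.4, -2.3]
```

```bash
python3 -m pendant '[[[-0.004,0,0.003],[0,0,0]],[[-0.004,0,0.005],[0,0,0]],[[-0.004,0,0.005],[0,0,0]],[[-0.004,0,0.005],[0,0,0]]]' | grep -E 'pos|wrist'
```

```text
position: [0.4414, 0.251, 0.034]
wrist_force: [-2.7, -2.5, 5.4]
```

Contact at 0.034, as expected. I release, retreat and check everything with code.

```bash
python3 -m pendant '[[[0,0,0],[0,0,0]],[[0,0,0],[0,0,0]],[[0,0,0],[0,0,0]],[[0,0,0],[0,0,0]],[[0,0,0],[0,0,0]]]' 1 |grep -E 'wrist|width' && python3 -m pendant '[[[0,0,-0.05],[0,0,0]],[[0,0,-0.2],[0,0,0]],[[0,0,-0.36],[0,0,0]],[[0,0,-0.52],[0,0,0]],[[0,0,-0.68],[0,0,0]],[[0,0,-0.8],[0,0,0]],[[0,0,-0.8],[0,0,0]],[[0,0,-0.8],[0,0,0]]]' |grep -E 'pos|wrist' && cat > chk.py <<'E'
from h import *
d=shot('p_d4');u=proj(d,np.array([.442,.252,.049]));m=pale(d,u);print("sq",m.sum(),fit(d,m,'s',.068,.049,.049,(.442,.252)))
t=cam("top",True);a=cv2.imread("pics/top0.png")[:,:,::-1]
D=np.abs(t["color"].astype(int)-a).max(2)
for n,X in dict(salt=(.662,-.008,.05),timer=(.645,.32,.03),tq1=(.564,-.006,.03),tq2=(.534,.066,.03),tq3=(.382,-.037,.03),red=(.401,.055,.03)).items():
    u=proj(t,np.array(X)).astype(int);w=D[u[1]-14:u[1]+15,u[0]-14:u[0]+15];print(n,u,(w>35).sum())
E
python3 chk.py
```

```text
wrist_force: [1.0, -0.2, -0.2]
gripper_width: 0.999
position: [0.4417, 0.2512, 0.2744]
wrist_force: [0.6, -0.6, -0.8]
sq 2262 (np.float64(0.4517323782109033), np.float64(0.24647063701969713), np.float64(65.2967299089468), np.float64(0.5369548653130742))
salt [270 169] 0
timer [168 227] 400
tq1 [285 201] 0
tq2 [266 221] 0
tq3 [325 253] 0
red [292 262] 382
```

```bash
python3 -m pendant '[[[-1,0.5,-0.1],[0,0,0]],[[-1,0.5,-0.1],[0,0,0]],[[-1,0.5,-0.1],[0,0,0]],[[-1,0.5,-0.1],[0,0,0]],[[-1,0.5,-0.1],[0,0,0]],[[-1,0.5,-0.1],[0,0,0]],[[-1,0.5,-0.1],[0,0,0]],[[-1,0.5,-0.1],[0,0,0]],[[-1,0.5,-0.1],[0,0,0]],[[-1,0.5,-0.1],[0,0,0]]]' |grep pos;cat > chk2.py <<'E'
from h import *
d=pickle.load(open('pics/p_d4.pkl','rb'));c=d["color"].astype(int)
R,B=c[...,0],c[...,2];k=((R>135)&(R-B>35)).astype(np.uint8)
o=outline("s",.092);w=np.radians(63.3);M=np.array([[np.cos(w),np.sin(w)],[-np.sin(w),np.cos(w)]])
h=np.array([proj(d,np.r_[x,.012]) for x in o@M*.96+[.442,.252]]).astype(np.int32)
z=np.zeros_like(k);p=np.array([proj(d,np.r_[x,q]) for q in(.012,.049) for x in o@M*.96+[.442,.252]]).astype(np.float32)
cv2.fillConvexPoly(z,cv2.convexHull(p).astype(np.int32),1);m=k&z
n,l,s,_=cv2.connectedComponentsWithStats(m);m=(l==1+s[1:,4].argmax()).astype(np.uint8)
print("sq",m.sum(),fit(d,m,'s',.068,.049,.049,(.442,.252)))
t=cam("top",True);D=np.abs(t["color"].astype(int)-cv2.imread("pics/top0.png")[:,:,::-1]).max(2)
for n,X in dict(salt=(.662,-.008,.05),timer=(.645,.32,.03),tq1=(.564,-.006,.03),tq2=(.534,.066,.03),tq3=(.382,-.037,.03),red=(.401,.055,.03)).items():
    u=proj(t,np.array(X)).astype(int);print(n,u,(D[u[1]-9:u[1]+10,u[0]-9:u[0]+10]>35).sum())
s=cam("side",True);D=np.abs(s["color"].astype(int)-cv2.imread("pics/side0.png")[:,:,::-1]).max(2)
for n,X in dict(salt=(.662,-.008,.05),timer=(.645,.32,.03),red=(.401,.055,.03),tq3=(.382,-.037,.03)).items():
    u=proj(s,np.array(X)).astype(int);print("side",n,u,(D[u[1]-9:u[1]+10,u[0]-9:u[0]+10]>35).sum())
E
python3 chk2.py
```

```text
position: [0.4406, -0.0829, 0.3029]
sq 4681 (np.float64(0.44132509229506506), np.float64(0.2524549361354958), np.float64(61.886741335399584), np.float64(0.8721233030627487))
salt [270 169] 0
timer [168 227] 0
tq1 [285 201] 0
tq2 [266 221] 0
tq3 [325 253] 0
red [292 262] 0
side salt [314 253] 0
side timer [400 219] 0
side red [268 217] 244
side tq3 [235 224] 1
```

The square pot is fitted at its coaster centre. The shaker, timer and look-alikes are unmoved; the change at the red pot in the side view is only because the stack no longer hides it.

```bash
python3 -c "
from plant import r
print(r.state()['time'],r.hand_in())"
```

```text
the job is handed in; nothing more can be done
32.35 None
```

All four pots were moved one at a time, top down, each onto its matching coaster, and the job was handed in at 32.35 s; the salt shaker, egg timer and look-alikes did not move.

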